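Nest the flipped U-channel onto the pair in the cradle

ROBOT

A 6-joint arm with a two-finger parallel gripper is mounted at the origin on a cart in front of the work surface, level with it; the furniture and walls round the work are solid. World frame = base frame: x ahead of the robot, y to its left, z up, the work surface at z = 0. Lengths are in m, angles in rad, forces in N, time in s.
With the tool pointing down it reaches from about 0.25 to 0.725 m from the base axis. Payload 4 kg.
Tool frame: the origin (TCP) lies at the very end of the fingers, on their centre line; the grasp point (between the pads) lies ctrl.grip_depth behind it (ctrl.grip_depth is the distance from the TCP to the grasp point, in m); z points along the fingers, y is the line along which they close (so a half turn about z gives the same grasp; the last joint's range is limited). The gripper opens to 85 mm and grips with 20 to 120 N. Pads are 22 mm wide; open, the fingers measure 114 mm over their backs; the gripper's body (76 mm by 85 mm) begins 54 mm behind the grasp point. The pads swing forward as they close: fully open they stand 13 mm farther back than shut.
Start: joints at [1.155, 0.241, 0.005, 1.335, 0, 1.571], TCP at [0.202, 0.457, 0.231] pointing down, gripper open.
Joint ranges: [-2.72, 2.72], [-1.05, 1.87], [-1.09, 1.28], [-1.99, 2.15], [-1.42, 1.44], [-3.14, 3.14]. Speed limits (rad/s): [2.79, 2.79, 3.14, 3.14, 3.14, 3.14].

INTERFACE

Orientations are given as a rotation vector (axis times angle).
In Python, from cell import ctrl, cam, monitor gives the robot as it stands (ctrl), with the cameras (cam) and the readings (monitor).
- The arm moves only by the tool nudge_tcp, called after "Emit:" as name(argument=value, ...) on one line, values as JSON. Schema: {"type":"object","properties":{"motion":{"type":"array","items":{"type":"number"},"minItems":6,"maxItems":72},"finger_gap":{"type":"number"},"only":{"type":"string"},"quiet":{"type":"boolean"},"lines":{"type":"string"}},"required":["motion"],"additionalProperties":false}. motion is one flat list of numbers that holds 1 to 12 rows one after another, with no inner brackets; each row has 6 numbers: dx, dy, dz in shares of 0.5 m (1.0 is 0.5 m), then a rotation vector rx, ry, rz in fractions of the full range, 1 being pi/2 rad; each row is the pose to reach, as a shift and turn from the pose commanded when the call began, along the tool's axes at that moment; what a row does not reach only later rows make up. A row lasts 1/10 s, in which the tool goes at most 0.05 m and 0.15 rad, less where a joint would pass 70% of its speed; a pose out of reach is approached as far as the arm can. finger_gap is the finger opening in m, set as the call begins (left out keeps the last). The fingers move at their own pace and stop on an object; the grip force is fixed at half the most. Time passes only in rows, so rows that do not move let the fingers close. The tool returns the time, the measured TCP pose, the force, the opening and the grip force at its end. only (a regular expression) keeps the lines of the reply that match it, lines (a string "A,B") keeps lines A to B, and quiet returns only ok. Input that does not fit is refused with a message, and nothing moves.
- monitor.sense(): the state, without advancing time (a new reading comes with each control period).
- cam.read_camera(name): name is "scene" or "top" or "wrist"; returns a dict with "color" (480x640x3 uint8, red, green, blue), "vfov" (degrees; the focal length in pixels is half the picture's height over the tangent of half this angle, whatever the lens; pixels are square), "cx", "cy" (the principal point, pixels), "dist" ([k1, k2, p1, p2, k3] as OpenCV has them; the pictures are not rectified), "world_from_camera" (4x4, takes a point from camera to world coordinates). Camera axes: x right, y down, z forward; pixel columns grow to the right and rows downward; lengths in m; the calibration is good to about 2 mm. A picture is of the moment at which its call begins. There is no depth.
- ctrl.close_job(): hands the job in; it is judged then, once.
The state is a dict: "time": time; "q": joint angles; "qvel": joint speeds; "joint_torque": joint torques, N m; "eef_pos": TCP position; "eef_rot": TCP orientation; "ft_force": force on the tool from outside, world axes, zero at the start; "ft_torque": the same for the moment, N m; "finger_gap": finger opening in m; "grasp_force": force on a finger pad.
Only numpy, scipy, OpenCV 4.12 (cv2) and the standard library are available. Lean on these libraries where they do the work, as an engineer would, in place of code of your own. Each camera call takes 0.05 s, during which the arm holds its last target. There are 200 camera calls.

TASK

Two short steel U-channels are fixed side by side in the wooden cradle, open sides up. Take the loose U-channel that lies back up and nest it on the pair just as it lies, back up, so that one of its legs stands in each trough, it sits fully down, runs parallel to the pair and its ends are about level with theirs. Set it down rather than dropping it, let go, and leave the other loose channel, the one with its open side up, where it lies.

Things in the scene. Friction and masses are not known exactly. Their poses are not given: they have to be found in the camera images.
- channel_back_up: The channel to move: loose grey steel U-channel, 100 (x) x 62 (y) x 34 mm high, 4 mm plate, 0.25 kg, two 12 mm holes in its back, lying on its leg edges, back up. Origin: mid-length, mid-width, at the leg edges, 34 mm below the back's top; z up. Grasp from above across the 62 mm width at mid-length, on the outsides of the legs. A half turn about z makes no difference.
- channel_open_up: A bystander: loose channel of the same make and size, but lying on its back with its open side up (its trough and two upright legs are seen from above). Origin: centre of the underside, x along its length, y across. To be left where it lies.
- cradle: Fixed plywood board 108 (x) x 164 (y) x 12 mm with low battens; origin: centre of underside, on the bench. On it are fixed two channels like the loose ones, along x, open sides up, centred at y = +37 and -37 mm. Leg tops are 46 mm above the bench, trough floors 16 mm, outer battens 28 mm. Troughs are open from |y| = 10 to 64 mm: room for the nested legs (outsides at 31 mm) and the fingers.
- nest (a point): The seat: point on the cradle's centre line at the level of the trough floors (16 mm above the bench), axes as the cradle's. When nested, the moved channel's origin is here, its x along this x (either way round), and its back is 50 mm above the bench.

How it is judged:
At the end, for the whole second after the job is handed in: The channel that lay back up rests, still back up (within 7 degrees), on the pair in the cradle with one leg in each trough, fully down (within 5 mm of the seat's height), within 20 mm of the seat along and across, parallel to the pair within 10 degrees, at rest and let go (x of channel_back_up in the frame of nest between -0.02 and 0.02 m and y of channel_back_up in the frame of nest between -0.02 and 0.02 m and z of channel_back_up in the frame of nest between -0.005 and 0.005 m and angle between the x axis of channel_back_up and the x axis of nest, either way round below 0.18 rad and angle between channel_back_up's own z axis and vertical below 0.12 rad and linear speed of channel_back_up below 0.02 m/s); the robot touches nothing.
It fails at once if the other loose channel (open side up) is shifted by more than 20 mm (distance of channel_open_up from where it was at the start of the episode above 0.02 m).
It fails at once if the channel is dropped: it falls freely, untouched by the fingers, faster than 0.5 m/s (a fall of more than about 13 mm) (contact force between channel_back_up and the fingers below 0.05 N and contact force between channel_back_up and anything else below 0.05 N and linear speed of channel_back_up above 0.5 m/s).
It also fails if it takes over 32 s, if anything falls off the work surface, if the arm or the gripper's body presses on something with over 40 N, if the wrist force passes 120 N, or if a joint passes its speed limit or range.

## Working session

There is one attempt and no reset: what is moved stays moved. The work goes in short steps, Python scripts to look and compute and a tool call to move; the robot and the scene stay as the last step left them, time stands still between calls to the robot, and variables do not carry over. Pictures are saved under pics/ and viewed, at most 10 in all, crops included, and the job is handed in when it is done.

```bash
mkdir -p pics; ls
```

Create h.py:
```python
import numpy as np, cv2, pickle
from cell import ctrl, cam, monitor
def shot(name,tag):
    c=cam.read_camera(name); cv2.imwrite(f'pics/{tag}.png',c['color'][:,:,::-1]); pickle.dump(c,open(f'{tag}.pkl','wb')); return c
def load(tag): return pickle.load(open(f'{tag}.pkl','rb'))
def ray(c,uv):
    uv=np.array(uv,float).reshape(-1,1,2); f=240/np.tan(np.radians(c['vfov'])/2)
    K=np.array([[f,0,c['cx']],[0,f,c['cy']],[0,0,1]])
    n=cv2.undistortPoints(uv,K,np.array(c['dist'],float)).reshape(-1,2)
    T=np.array(c['world_from_camera']); d=np.c_[n,np.ones(len(n))]@T[:3,:3].T
    return T[:3,3],d
def onplane(c,uv,z):
    o,d=ray(c,uv); return o+d*((z-o[2])/d[:,2])[:,None]
def tri(c1,u1,c2,u2):
    o1,d1=ray(c1,u1); o2,d2=ray(c2,u2); P=[]
    for a,b in zip(d1,d2):
        s=np.linalg.lstsq(np.c_[a,-b],o2-o1,rcond=None)[0]; p,q=o1+a*s[0],o2+b*s[1]
        P.append(np.r_[(p+q)/2,np.linalg.norm(p-q)])
    return np.array(P)
```

Run:
```python
from h import *
for n in ('top','scene','wrist'):
    c=shot(n,n+'0'); print(n,c['vfov'],np.round(c['world_from_camera'],3).tolist())
s=monitor.sense(); print(s['eef_pos'],s['eef_rot'],s['finger_gap'],ctrl.grip_depth,s['time'])
```

```text
cell.py
pics
top 42.2934151455056 [[0.027, -0.984, 0.177, 0.334], [-1.0, -0.028, 0.001, -0.149], [0.004, -0.177, -0.984, 1.047], [0.0, 0.0, 0.0, 1.0]]
scene 45.259937289009585 [[0.73, -0.309, 0.61, -0.095], [-0.684, -0.323, 0.654, -0.813], [-0.006, -0.895, -0.447, 0.508], [0.0, 0.0, 0.0, 1.0]]
wrist 66.3523638004487 [[0.405, 0.864, 0.299, 0.125], [0.914, -0.382, -0.134, 0.49], [-0.002, 0.328, -0.945, 0.374], [0.0, 0.0, 0.0, 1.0]]
[0.2017587  0.45694774 0.23060683] [-6.48349052e-01 -3.07359768e+00  2.51727050e-03] 0.08536307464901198 0.0187 0.15
```

View pics/top0.png

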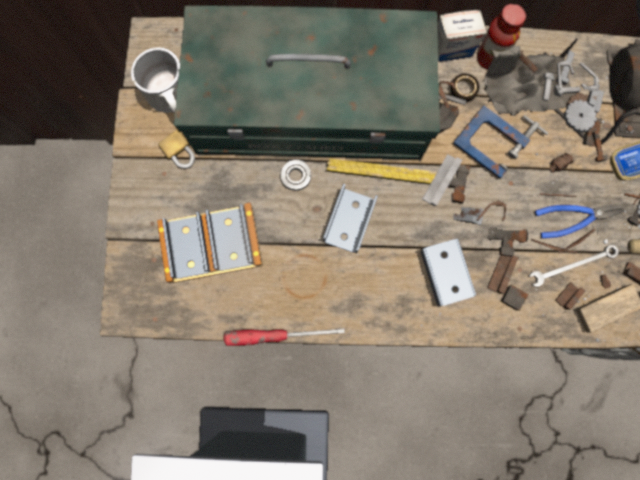

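View pics/scene0.png

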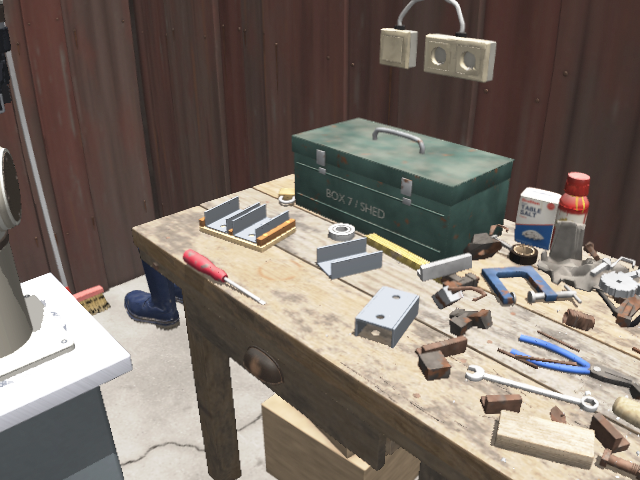

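The top view shows the back-up channel at about (448,272) with two dark holes, the open-up channel at (349,219), and the cradle at (208,243). In the scene view they are at (388,314), (348,258) and (248,222). Next I'll enlarge the crops to get corners.

Run:
```python
from h import *
t,s=load('top0')['color'],load('scene0')['color']
def cr(im,x,y,w,h,W,H): return cv2.resize(im[y:y+h,x:x+w],(W,H),interpolation=cv2.INTER_CUBIC)
a=cr(t,150,195,120,90,400,300); b=cr(t,410,230,80,80,400,300) if 0 else cr(t,400,227,100,75+9,400,336)[:300]
c=cr(s,190,185,120,90,400,300); d=cr(s,345,277,80,75,400,375)[:300]
b=cr(t,400,232,100,75,400,300); d=cr(s,340,280,100,75,400,300)
cv2.imwrite('pics/crop.png',np.vstack([np.hstack([a,b]),np.hstack([c,d])])[:,:,::-1])
```

```text
(no output)
```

View pics/crop.png

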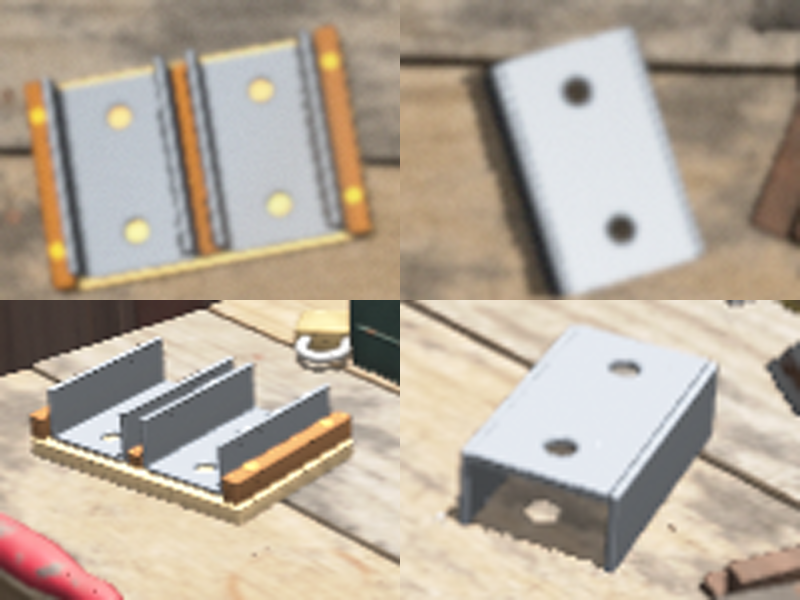

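Run:
```python
from h import *
t,s=load('top0'),load('scene0')
A=np.array
def rep(name,a,b): print(name); print(np.round(tri(t,a,s,b),4))
hole=(A([[176,91],[221,229]])/4+A([400,232]),A([[225,68],[161,146]])/4+A([340,280]))
cor=(A([[92,66],[233,28],[303,248],[163,292]])/4+A([400,232]),A([[172,27],[317,63],[210,196],[63,153]])/4+A([340,280]))
rep('holes',*hole); rep('corners',*cor)
f=.3
legs=(A([[46,80],[78,276],[158,60],[190,252],[191,53],[222,248],[306,35],[338,228]])*f+A([150,195]),
 A([[161,40],[49,88],[232,60],[122,116],[253,66],[142,122],[329,88],[220,155]])*f+A([190,185]))
rep('legs',*legs); rep('screws',A([[330,61],[352,195]])*f+A([150,195]),A([[326,122],[251,165]])*f+A([190,185]))
# plane-based
P=onplane(t,hole[0],.034); print('ch holes plane',P.mean(0),np.degrees(np.arctan2(*(P[0]-P[1])[1::-1])),np.linalg.norm(P[0]-P[1]))
P=onplane(t,cor[0],.034); print('ch cor',P.mean(0),np.linalg.norm(P[1]-P[2]),np.linalg.norm(P[0]-P[1]))
H=onplane(t,A([[120,117],[260,90],[137,231],[280,205]])*f+A([150,195]),.014); d=H[:2].mean(0)-H[2:].mean(0)
print('cradle holes',H.mean(0),np.degrees(np.arctan2(d[1],d[0])))
S=onplane(t,A([[330,61],[352,195],[38,116],[57,250]])*f+A([150,195]),.028);d=S[0]-S[1]+S[2]-S[3]
e=S[2]+S[3]-S[0]-S[1]
print('cradle screws',S.mean(0),np.degrees(np.arctan2(d[1],d[0])),np.degrees(np.arctan2(e[1],e[0]))-90)
T=onplane(t,legs[0],.046); d=(T[::2]-T[1::2]).mean(0); print('legs',T.mean(0),np.degrees(np.arctan2(d[1],d[0])))
```

```text
holes
[[ 4.986e-01 -3.525e-01  3.090e-02  3.000e-04]
 [ 4.411e-01 -3.708e-01  3.160e-02  7.000e-04]]
corners
[[ 5.084e-01 -3.173e-01  2.960e-02  4.000e-04]
 [ 5.255e-01 -3.763e-01  3.230e-02  1.100e-03]
 [ 4.324e-01 -4.039e-01  3.150e-02  4.700e-03]
 [ 4.147e-01 -3.469e-01  2.930e-02  6.000e-04]]
legs
[[ 5.448e-01  1.170e-01  4.120e-02  8.000e-04]
 [ 4.457e-01  9.250e-02  4.690e-02  5.000e-04]
 [ 5.568e-01  6.040e-02  4.130e-02  1.800e-03]
 [ 4.600e-01  3.850e-02  4.210e-02  6.000e-04]
 [ 5.606e-01  4.400e-02  4.130e-02  1.200e-03]
 [ 4.625e-01  2.250e-02  4.290e-02  1.000e-03]
 [ 5.716e-01 -1.370e-02  4.170e-02  2.200e-03]
 [ 4.750e-01 -3.370e-02  3.750e-02  1.200e-03]]
screws
[[ 5.612e-01 -2.400e-02  2.650e-02  2.000e-04]
 [ 4.930e-01 -3.850e-02  2.680e-02  5.000e-04]]
ch holes plane [ 0.46966556 -0.36122926  0.034     ] 17.984784242267366 0.060115050501171115
ch cor [ 0.47048043 -0.36103979  0.034     ] 0.09600707144960113 0.06222444857543955
cradle holes [0.51032312 0.04205632 0.014     ] 12.47067081827732
cradle screws [0.5105704  0.04239849 0.028     ] 12.028183615951606 12.351778992796113
legs [0.50840165 0.04054693 0.046     ] 12.64168277178114
```

Measured with two views, the channel's back is at about 31 mm and the leg tops at about 42 mm. Both agree with the text to within calibration error. The channel is at (0.470, -0.361) with yaw 17.4°, and the cradle is at (0.510, 0.042) with yaw 12.3°. I'll add a helper for the deltas.

Create go.py:
```python
import sys; from h import *
from scipy.spatial.transform import Rotation as R
def delta(p,yaw_y):  # target TCP, world angle (deg) of tool y, tool down
    s=monitor.sense(); r=R.from_rotvec(s['eef_rot']); a=np.radians(yaw_y)
    y=np.array([np.cos(a),np.sin(a),0]); z=np.array([0,0,-1.]); x=np.cross(y,z)
    t=R.from_matrix(np.c_[x,y,z])
    print(np.round(np.r_[r.inv().apply(np.array(p)-s['eef_pos']),(r.inv()*t).as_rotvec()],4).tolist(), s['time'], np.round(s['q'],2).tolist(), np.round(s['eef_pos'],4), np.round(s['ft_force'],1))
delta([float(v) for v in sys.argv[1:4]],float(sys.argv[4]))
```

```bash
python3 go.py .470 -.361 .14 107.4
```

```text
[-0.5758, -0.6398, 0.0916, -0.0016, -0.0006, -0.7195] 0.15 [1.15, 0.24, 0.0, 1.34, 0.0, 1.57] [0.2018 0.4569 0.2306] [-0.4  1.1  0.3]
```

The manual's scale: shifts go in shares of 0.5 m and turns go in shares of pi/2 rad. Converting my numbers, -0.4 m is -0.8, -0.367 m is -0.734, -0.72 rad is -0.4584.

Emit:
nudge_tcp(motion=[-0.06, -0.066, 0, 0, 0, -0.0637, -0.12, -0.134, 0, 0, 0, -0.1273, -0.18, -0.2, 0, 0, 0, -0.191, -0.24, -0.266, 0, 0, 0, -0.2546, -0.3, -0.334, 0.02, 0, 0, -0.3183, -0.36, -0.4, 0.02, 0, 0, -0.382, -0.42, -0.466, 0.04, 0, 0, -0.4584, -0.48, -0.534, 0.06, 0, 0, -0.4584, -0.54, -0.6, 0.06, 0, 0, -0.4584, -0.6, -0.666, 0.08, 0, 0, -0.4584, -0.66, -0.734, 0.08, 0, 0, -0.4584, -0.72, -0.8, 0.1, 0, 0, -0.4584], finger_gap=0.085)

```text
time: 1.35
eef_pos: [0.3705, -0.056, 0.1819]
eef_rot: [-0.475, 3.103, -0.001]
ft_force: [1.4, 1.6, -0.3]
finger_gap: 0.085
grasp_force: 0.0
```

```bash
python3 go.py .470 -.361 .14 107.4
```

```text
[-0.0036, -0.3208, 0.0422, -0.0009, 0.0022, 0.0] 1.35 [-0.15, 0.02, -0.38, 1.16, 0.0, -0.45] [ 0.3705 -0.056   0.1819] [ 1.4  1.6 -0.3]
```

In the tool's units: -0.32 m is -0.64, -0.305 m is -0.61.

Emit:
nudge_tcp(motion=[0, -0.09, 0, 0, 0, 0, 0, -0.18, 0.02, 0, 0, 0, 0, -0.27, 0.03, 0, 0, 0, -0.002, -0.36, 0.04, 0, 0, 0, -0.004, -0.45, 0.06, 0, 0, 0, -0.006, -0.54, 0.07, 0, 0, 0, -0.006, -0.61, 0.08, 0, 0, 0, -0.006, -0.64, 0.084, 0, 0, 0, -0.006, -0.64, 0.084, 0, 0, 0, -0.006, -0.64, 0.084, 0, 0, 0])

```text
time: 2.35
eef_pos: [0.4678, -0.3578, 0.1386]
eef_rot: [0.475, -3.104, -0.003]
ft_force: [0.1, 0.1, 0.2]
finger_gap: 0.085
grasp_force: 0.0
```

```bash
python3 go.py .470 -.361 .006 107.4; python3 -c "
from h import *
c=shot('wrist','wrist1')
"
```

```text
[-0.0012, -0.0039, 0.1326, 0.0019, -0.0009, 0.0001] 2.35 [-0.65, 0.47, 0.09, 1.19, 0.0, -0.96] [ 0.4678 -0.3578  0.1386] [0.1 0.1 0.2]
```

View pics/wrist1.png

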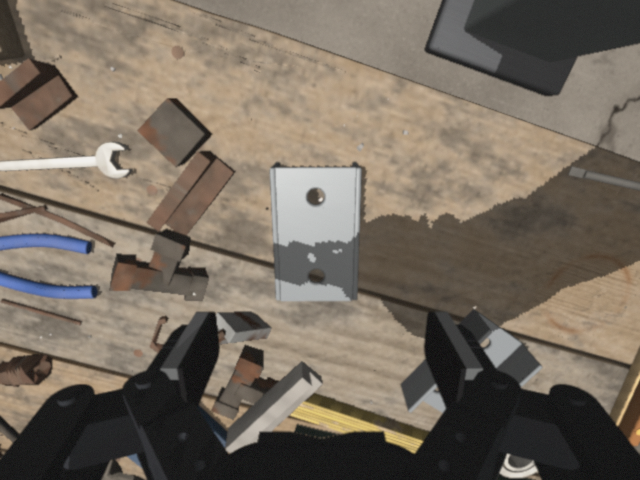

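The wrist view shows the channel between the fingers and parallel to them. The back's corners are at (271,168), (361,168), (358,300) and (276,300), with holes at (316,196) and (316,276). I'll check these against the top/scene measurement.

Run:
```python
from h import *
c=load('wrist1');t=load('top0')
for q in ([[316,196],[316,276]],[[271,168],[361,168],[358,300],[276,300]]):
    P=onplane(c,q,.034); print(P.mean(0),np.round(P,4).tolist(),np.degrees(np.arctan2(*(P[0]-P[-1])[1::-1])))
print(tri(c,[[316,276],[316,196]],t,[[444,254.75],[455.25,289.25]]))
```

```text
[ 0.46987383 -0.3621591   0.034     ] [[0.441, -0.371, 0.034], [0.4987, -0.3533, 0.034]] -162.91958157910213
[ 0.47018043 -0.36166469  0.034     ] [[0.4318, -0.4054, 0.034], [0.4138, -0.3478, 0.034], [0.5083, -0.317, 0.034], [0.5269, -0.3764, 0.034]] -163.02788084468062
[[ 4.99002401e-01 -3.52716609e-01  3.22066268e-02  1.18882689e-03]
 [ 4.41324179e-01 -3.70900251e-01  3.23614188e-02  1.59146960e-04]]
```

In the tool's units: 0.131 m is 0.262, -0.001 m is -0.002.

Emit:
nudge_tcp(motion=[-0.002, -0.008, 0.06, 0, 0, 0, -0.002, -0.008, 0.13, 0, 0, 0, -0.002, -0.008, 0.19, 0, 0, 0, -0.002, -0.008, 0.23, 0, 0, 0, -0.002, -0.008, 0.25, 0, 0, 0, -0.002, -0.008, 0.26, 0, 0, 0, -0.002, -0.008, 0.262, 0, 0, 0, -0.002, -0.008, 0.262, 0, 0, 0])

```text
time: 3.2
eef_pos: [0.4714, -0.3622, 0.0095]
eef_rot: [-0.476, 3.104, -0.002]
ft_force: [0.7, -0.5, -0.0]
finger_gap: 0.085
grasp_force: 0.0
```

```bash
python3 go.py .470 -.3617 .006 107.1
```

```text
[0.0012, 0.0009, 0.0035, -0.0017, 0.0012, 0.0061] 3.2 [-0.66, 0.6, -0.06, 0.91, -0.0, -0.96] [ 0.4714 -0.3622  0.0095] [ 0.7 -0.5 -0. ]
```

In the tool's units: 0.002 m is 0.004, 0.001 m is 0.002.

Emit:
nudge_tcp(motion=[0.002, 0.002, 0.004, 0, 0, 0, 0.002, 0.002, 0.004, 0, 0, 0, 0.002, 0.002, 0.004, 0, 0, 0, 0.002, 0.002, 0.004, 0, 0, 0, 0.002, 0.002, 0.004, 0, 0, 0, 0.002, 0.002, 0.004, 0, 0, 0, 0.002, 0.002, 0.004, 0, 0, 0, 0.002, 0.002, 0.004, 0, 0, 0], finger_gap=0.04)

```text
time: 4.0
eef_pos: [0.4698, -0.3616, 0.0074]
eef_rot: [-0.476, 3.104, -0.002]
ft_force: [-0.8, 0.4, 5.7]
finger_gap: 0.0611
grasp_force: 67.1
```

```bash
python3 go.py .470 -.3617 .006 107.1
```

```text
[-0.0001, -0.0001, 0.0014, -0.0013, 0.001, 0.0057] 4.0 [-0.66, 0.6, -0.06, 0.9, 0.0, -0.96] [ 0.4698 -0.3616  0.0074] [-0.8  0.4  5.7]
```

In the tool's units: -0.13 m is -0.26, -0.12 m is -0.24.

Emit:
nudge_tcp(motion=[0, 0, -0.01, 0, 0, 0, 0, 0, -0.03, 0, 0, 0, 0, 0, -0.06, 0, 0, 0, 0, 0, -0.1, 0, 0, 0, 0, 0, -0.15, 0, 0, 0, 0, 0, -0.2, 0, 0, 0, 0, 0, -0.24, 0, 0, 0, 0, 0, -0.26, 0, 0, 0, 0, 0, -0.26, 0, 0, 0])

```text
time: 4.9
eef_pos: [0.4701, -0.3619, 0.138]
eef_rot: [-0.476, 3.103, -0.004]
ft_force: [1.0, -0.0, -2.4]
finger_gap: 0.0606
grasp_force: 66.2
```

```bash
python3 go.py .510 .042 .12 102.3; python3 -c "
from h import *
c=shot('wrist','wrist2')
"
```

```text
[-0.159, 0.3734, 0.0173, -0.0026, 0.0019, 0.0894] 4.9 [-0.66, 0.47, 0.1, 1.19, -0.0, -0.96] [ 0.4701 -0.3619  0.138 ] [ 1.  -0.  -2.4]
```

View pics/wrist2.png

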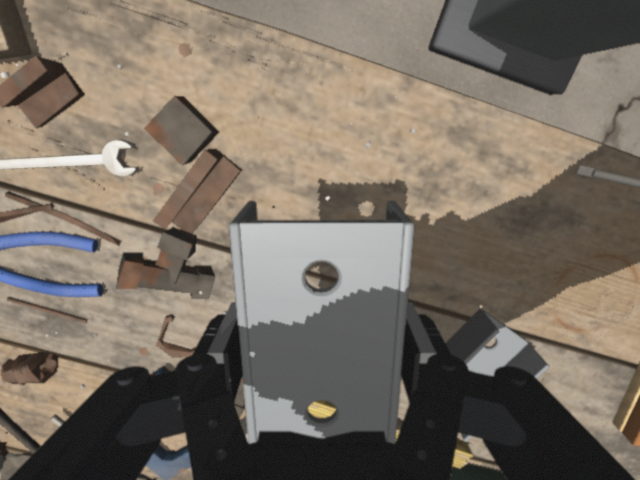

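The channel is held square between the pads, with the back's edges at x 232–413 near row 223 and holes at (321,277) and (321,410). Next I'll check its pitch and offset from the TCP, then carry it over.

Run:
```python
from h import *
c=load('wrist2')
P=onplane(c,[[321,277],[321,410]],.1646); print(P,P.mean(0),np.linalg.norm(P[0]-P[1]))
```

```text
[[ 0.44207387 -0.37184272  0.1646    ]
 [ 0.49847112 -0.35421629  0.1646    ]] [ 0.4702725  -0.36302951  0.1646    ] 0.05908756670391758
```

Emit:
nudge_tcp(motion=[-0.028, 0.066, 0, 0, 0, 0.0064, -0.058, 0.134, 0, 0, 0, 0.0127, -0.086, 0.2, 0, 0, 0, 0.0191, -0.114, 0.266, 0, 0, 0, 0.0255, -0.142, 0.334, 0, 0, 0, 0.0318, -0.17, 0.4, 0, 0, 0, 0.0382, -0.2, 0.466, 0, 0, 0, 0.0446, -0.228, 0.534, 0, 0, 0, 0.0509, -0.256, 0.6, 0, 0, 0, 0.0573, -0.286, 0.67, 0, 0, 0, 0.0573, -0.308, 0.72, 0, 0, 0, 0.0573, -0.318, 0.746, 0, 0, 0, 0.0573])

```text
time: 6.15
eef_pos: [0.5083, 0.0444, 0.1347]
eef_rot: [0.34, -3.12, -0.001]
ft_force: [0.2, -1.0, -2.7]
finger_gap: 0.0607
grasp_force: 66.3
```

Emit:
nudge_tcp(motion=[0, 0, 0, 0, 0, 0, 0, 0, 0, 0, 0, 0, 0, 0, 0, 0, 0, 0])

```text
time: 6.45
eef_pos: [0.5089, 0.0411, 0.1359]
eef_rot: [0.333, -3.123, 0.001]
ft_force: [-0.6, -0.0, -1.9]
finger_gap: 0.0607
grasp_force: 66.3
```

```bash
python3 go.py .510 .042 .03 102.3; python3 -c "
from h import *
c=shot('wrist','wrist3');c=shot('scene','scene3')
a=load('wrist3')['color'];b=cv2.resize(c['color'][100:320,150:450],(800,586))
cv2.imwrite('pics/s3.png',b[:,:,::-1])
"
```

```text
[-0.0014, 0.0007, 0.1059, -0.0004, -0.0011, -0.002] 6.45 [0.08, 0.32, -0.14, 1.11, -0.0, -0.13] [0.5089 0.0411 0.1359] [-0.6 -0.  -1.9]
```

View pics/wrist3.png

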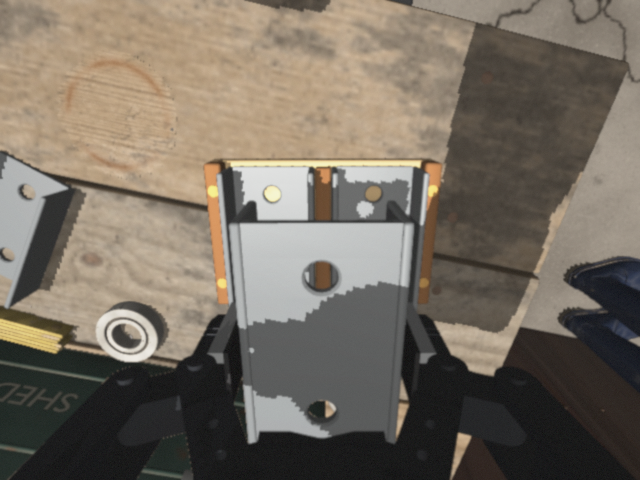

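View pics/s3.png

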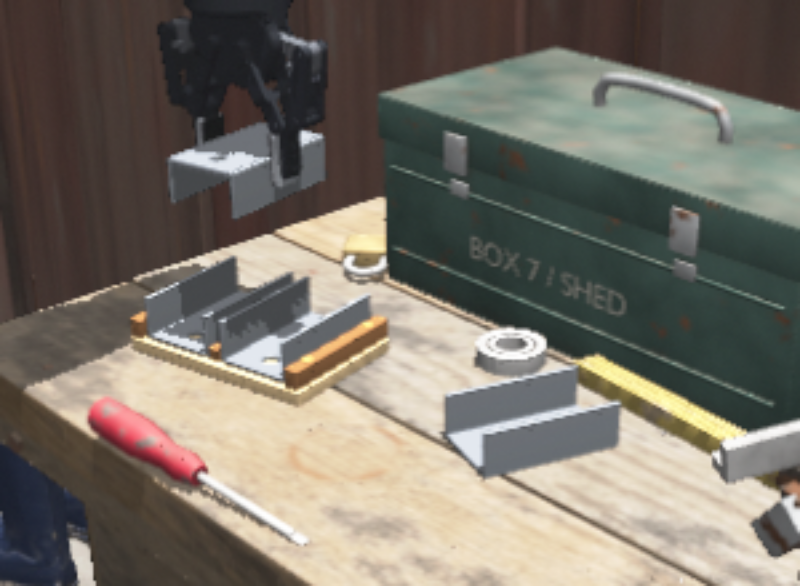

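The channel hangs straight over the cradle. In the wrist view the screws are at (213,190), (433,190), (222,283) and (425,283), and the near holes at (272,194) and (373,194). A quick check of the cradle from these follows.

Run:
```python
from h import *
c=load('wrist3')
S=onplane(c,[[213,190],[433,190],[222,283],[425,283]],.028); print(np.round(S,4),S.mean(0)); d=S[2]+S[3]-S[0]-S[1]; print(np.degrees(np.arctan2(d[1],d[0])))
t=load('top0'); q=np.array([[352,195],[57,250],[330,61],[38,116]])*.3+np.array([150,195]); print(np.round(tri(c,[[213,190],[433,190],[222,283],[425,283]],t,q),4))
```

```text
[[ 0.4927 -0.0404  0.028 ]
 [ 0.4606  0.1088  0.028 ]
 [ 0.5624 -0.0255  0.028 ]
 [ 0.5301  0.1248  0.028 ]] [0.51143865 0.04191946 0.028     ]
12.518964655361886
[[ 4.916e-01 -3.910e-02  3.290e-02  4.000e-04]
 [ 4.605e-01  1.087e-01  2.830e-02  2.000e-04]
 [ 5.598e-01 -2.470e-02  3.260e-02  1.000e-04]
 [ 5.269e-01  1.215e-01  3.580e-02  2.000e-04]]
```

In the tool's units: 0.107 m is 0.214, 0.104 m is 0.208.

Emit:
nudge_tcp(motion=[-0.002, 0.0014, 0.04, 0, 0, 0, -0.004, 0.0014, 0.09, 0, 0, 0, -0.004, 0.0014, 0.13, 0, 0, 0, -0.004, 0.0014, 0.16, 0, 0, 0, -0.004, 0.0014, 0.18, 0, 0, 0, -0.004, 0.0014, 0.196, 0, 0, 0, -0.004, 0.0014, 0.208, 0, 0, 0, -0.004, 0.0014, 0.214, 0, 0, 0, -0.004, 0.0014, 0.214, 0, 0, 0, -0.004, 0.0014, 0.214, 0, 0, 0])

```text
time: 7.55
eef_pos: [0.5115, 0.0434, 0.0298]
eef_rot: [-0.336, 3.123, -0.0]
ft_force: [-0.1, -1.0, -2.3]
finger_gap: 0.0605
grasp_force: 66.3
```

```bash
python3 go.py .5105 .042 .0234 102.3
```

```text
[0.0013, -0.0012, 0.0064, -0.0001, 0.0009, -0.0004] 7.55 [0.08, 0.45, -0.27, 0.85, -0.0, -0.13] [0.5115 0.0434 0.0298] [-0.1 -1.  -2.3]
```

In the tool's units: 0.006 m is 0.012, 0.005 m is 0.01.

Emit:
nudge_tcp(motion=[0, 0, 0.004, 0, 0, 0, 0, 0, 0.008, 0, 0, 0, 0, 0, 0.01, 0, 0, 0, 0, 0, 0.012, 0, 0, 0, 0, 0, 0.012, 0, 0, 0])

```text
time: 8.05
eef_pos: [0.5111, 0.0434, 0.0234]
eef_rot: [0.336, -3.124, -0.0]
ft_force: [0.0, 0.1, -1.5]
finger_gap: 0.061
grasp_force: 66.3
```

```bash
python3 go.py .5105 .042 .0234 102.3
```

```text
[0.0009, -0.0013, 0.0, 0.0, -0.0, -0.0004] 8.05 [0.08, 0.45, -0.28, 0.84, 0.0, -0.13] [0.5111 0.0434 0.0234] [ 0.   0.1 -1.5]
```

Just at contact; press gently until the force rises.

In the tool's units: 0.001 m is 0.002.

Emit:
nudge_tcp(motion=[0, 0, 0.002, 0, 0, 0, 0, 0, 0.002, 0, 0, 0, 0, 0, 0.002, 0, 0, 0])

```text
time: 8.35
eef_pos: [0.5111, 0.0434, 0.0234]
eef_rot: [-0.336, 3.123, -0.0]
ft_force: [-3.7, -0.3, 5.9]
finger_gap: 0.0608
grasp_force: 67.4
```

Emit:
nudge_tcp(motion=[0, 0, 0.002, 0, 0, 0, 0, 0, 0.002, 0, 0, 0])

```text
time: 8.55
eef_pos: [0.5111, 0.0434, 0.0233]
eef_rot: [-0.336, 3.123, -0.0]
ft_force: [-5.6, -0.2, 12.7]
finger_gap: 0.0607
grasp_force: 68.3
```

Seated at the expected height, with the force rising. Release it and retreat straight up.

Emit:
nudge_tcp(motion=[0, 0, 0, 0, 0, 0, 0, 0, 0, 0, 0, 0, 0, 0, 0, 0, 0, 0, 0, 0, 0, 0, 0, 0, 0, 0, 0, 0, 0, 0, 0, 0, 0, 0, 0, 0], finger_gap=0.074)

```text
time: 9.15
eef_pos: [0.5111, 0.0434, 0.0211]
eef_rot: [0.336, -3.123, -0.0]
ft_force: [0.4, -0.1, 0.3]
finger_gap: 0.0742
grasp_force: 0.0
```

Emit:
nudge_tcp(motion=[0, 0, -0.01, 0, 0, 0, 0, 0, -0.03, 0, 0, 0, 0, 0, -0.06, 0, 0, 0, 0, 0, -0.1, 0, 0, 0, 0, 0, -0.16, 0, 0, 0, 0, 0, -0.22, 0, 0, 0, 0, 0, -0.28, 0, 0, 0, 0, 0, -0.3, 0, 0, 0, 0, 0, -0.3, 0, 0, 0])

```text
time: 10.05
eef_pos: [0.5125, 0.0435, 0.1736]
eef_rot: [-0.335, 3.119, -0.0]
ft_force: [-0.0, -0.3, -0.2]
finger_gap: 0.0741
grasp_force: 0.0
```

```bash
python3 -c "
from h import *
c=shot('wrist','wrist4');d=shot('scene','scene4')
b=cv2.resize(d['color'][150:280,170:330],(400,325));a=cv2.resize(c['color'],(400,325))
cv2.imwrite('pics/f4.png',np.hstack([a,b])[:,:,::-1])
"
```

```text
(no output)
```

View pics/f4.png

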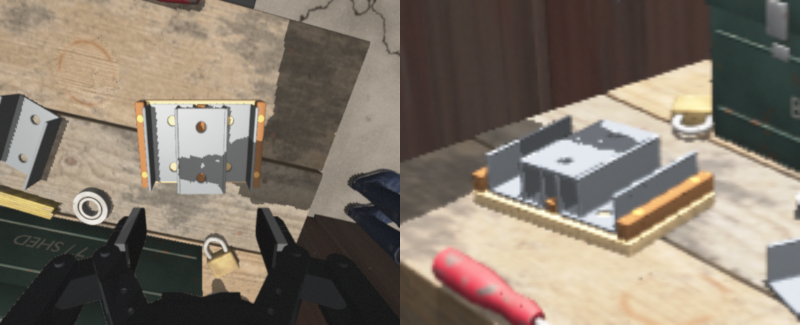

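The wrist view (left) shows the channel centred on the pair, holes at about (201,127) and (200,178), its ends level with theirs. The scene view (right) shows it fully down, with a leg in each trough and the gripper clear.

```bash
python3 -c "
from cell import ctrl, cam, monitor; print(ctrl.close_job())"
```

```text
the job is handed in; nothing more can be done
None
```

The back-up channel is nested on the pair with one leg in each trough, seated and released, the other loose channel was not touched, and the job was handed in at about 10 s (no verdict was printed).

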